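# Tip two mortar prisms onto their sides for the bending test

### The job

Before the bending test every mortar prism has to lie on one of its smooth sides, and two of the three on the rubber mat still lie with the dark, crayon-marked struck face up. Push each of those two over a quarter turn with the fingertips, so that its struck face looks sideways (either side will do), and leave it lying flat on the mat about where it was. Tip them, do not pick them up, and do not disturb the third prism, which already lies right, or anything else on the bench.

Things in the scene. Friction and masses are not known exactly. Their poses are not given: they have to be found in the camera images.
- prism_a: Grey mortar prism, 40 x 40 x 160 mm, 0.51 to 0.63 kg, loose on the mat, origin at its centre, y along its length. +z points out of its struck face: dark, rough, with two blue crayon strokes; the other faces are smooth and pale. Starts struck face up, length within 25 degrees of world y. It goes over by itself past 45 degrees and lands 40 mm farther on.
- prism_b: Grey mortar prism, 40 x 40 x 160 mm, 0.51 to 0.63 kg, loose on the mat, origin at its centre, y along its length. +z points out of its struck face: dark, rough, with two blue crayon strokes; the other faces are smooth and pale. Starts struck face up, length within 25 degrees of world y. It goes over by itself past 45 degrees and lands 40 mm farther on.
- prism_turned: Grey mortar prism, 40 x 40 x 160 mm, 0.51 to 0.63 kg, loose on the mat, origin at its centre, y along its length. This one already lies as it should: its dark struck face with the blue strokes looks sideways along the body's +x axis, its +z is up. Leave it.
- mat: Green rubber mat fixed on the bench, 300 (x) x 440 (y) x 5 mm, origin under its centre, x roughly away from the robot. Prisms in any order near left, near right and far middle. It grips them (friction about 1.1): fingertips high on a long side, pushing and rising with it in an arc about the far lower edge, tip a prism on that edge; a low or level push slides or jams it.
- oil_bottle: white plastic bottle with red cap, 48 mm diameter, 110 mm high, standing near the mat's far left corner; origin under its centre. Leave it.
- sample_tin: open aluminium tin, 54 mm diameter, 40 mm high, standing near the mat's far right corner; origin under its centre. Leave it.
- bowl: steel bowl, 116 mm diameter, 55 mm high, beside the mat on its left; origin under its centre. Leave it.
- spatula: spatula about 280 mm long lying beyond the mat; origin under its middle. Leave it.
- brush: brush about 200 mm long lying beyond the mat; origin under its middle. Leave it.

How it is judged:
By the outcome, as a careful person would: the job done as asked, in the order asked, and still so for the second after the job is handed in, with the robot touching nothing.
It also fails if it takes over 51 s, if anything falls off the work surface, if the arm or the gripper's body presses on something with over 40 N, if the wrist force passes 120 N, or if a joint passes its speed limit or range.

### The arm

A 6-joint arm with a two-finger parallel gripper is mounted at the origin on the work surface. World frame = base frame: x ahead of the robot, y to its left, z up, the work surface at z = 0. Lengths are in m, angles in rad, forces in N, time in s.
With the tool pointing down it reaches from about 0.35 to 0.775 m from the base axis. Payload 7.3 kg.
Tool frame: the origin (TCP) lies at the very end of the fingers, on their centre line; the grasp point (between the pads) lies 19 mm behind it (pinch_z is the distance from the TCP to the grasp point, in m); z points along the fingers, y is the line along which they close (so a half turn about z gives the same grasp; the last joint's range is limited). The gripper opens to 92 mm and grips with 3 to 60 N. Pads are 19 mm wide; open, the fingers measure 130 mm over their backs; the gripper's body (75 mm by 190 mm) begins 47 mm behind the grasp point.
Start: joints at [1.174, 0.342, 1.524, -0, 1.275, -0.146], TCP at [0.13, 0.509, 0.227] pointing down, gripper open.
Joint ranges: [-2.53, 2.53], [-0.77, 2.02], [0.04, 2.7], [-1, 4.14], [0.28, 2.66], [-3.11, 3.11]. Speed limits (rad/s): [2.57, 2.57, 3.14, 3.14, 3.14, 3.14].

### API

Orientations are given as [roll, pitch, yaw] about the fixed x, y, z axes, in that order (R = Rz(yaw) Ry(pitch) Rx(roll)).
In Python, from cell import * gives the robot as it stands.
- The arm moves only by the tool arm_command, never from a script. Its arguments are lists of equal length, an entry for each row: "fingers": the gripper command: -1 is fully open, 1 is shut, values between are in proportion; "travel": the shift along the tool's x, y, z in m, a list of three; "dr": the turn, a rotation vector about the tool's x, y, z in degrees, a list of three. In form: {"fingers": [fingers, ...], "travel": [[x, y, z], ...], "dr": [[wx, wy, wz], ...]}. A call has 1 to 8 rows; each row is the pose to reach, as a shift and turn from the pose commanded when the call began, along the tool's axes at that moment; what a row does not reach only later rows make up. A row lasts 1/12 s, in which the tool goes at most 41.7 mm and 7.16 degrees, less where a joint would pass 70% of its speed; a pose out of reach is approached as far as the arm can. A call with a gripper value outside its range is refused whole. The fingers move at their own pace and stop on an object; "squeeze" is the grip in N (left out, the last holds). Time passes only in rows, so rows that repeat a pose let the fingers close. It gives the time, the measured TCP pose, the force, the opening and the grip force at its end, in the units of the state.
- observe(): the state, without advancing time (a new reading comes with each control period).
- read_camera(name): name is "scene" or "side" or "wrist"; returns a dict with "color" (384x512x3 uint8, blue, green, red), "z_map" (384x512 float32, m along the optical axis (not along the pixel's ray), 0 where there is no reading), "fx", "fy", "cx", "cy" (pixels), "R" (3x3) and "t" (3): a world point X has camera coordinates R X + t. Camera axes: x right, y down, z forward; pixel columns grow to the right and rows downward; lengths in m; the calibration is good to about 2 mm. A picture is of the moment at which its call begins.
- hand_in(): hands the job in; it is judged then, once.
The state is a dict: "time": time; "qpos": joint angles; "qvel": joint speeds; "joint_efforts": joint torques, N m; "tool_pos": TCP position; "tool_rot": TCP orientation; "contact_force": force on the tool from outside, world axes, zero at the start; "torque": the same for the moment, N m; "opening": finger opening in m; "grip_force": force on a finger pad.
Only numpy, scipy, OpenCV 4.12 (cv2) and the standard library are available. Lean on these libraries where they do the work, as an engineer would, in place of code of your own. Each camera call takes 0.05 s, during which the arm holds its last target. There are 200 camera calls.

## Working session

There is one attempt and no reset: what is moved stays moved. The work goes in short steps, Python scripts to look and compute and a tool call to move; the robot and the scene stay as the last step left them, time stands still between calls to the robot, and variables do not carry over. Pictures are saved under pics/ and viewed, at most 10 in all, crops included, and the job is handed in when it is done.

Besides the shell and the picture viewer there is one more tool, called after "Call:" as name(argument=value, ...) on one line, values as JSON. arm_command: Moves the arm, as the interface text tells. Its arguments: {"type":"object","properties":{"fingers":{"type":"array","items":{"type":"number"}},"travel":{"type":"array","items":{"type":"array","items":{"type":"number"}}},"dr":{"type":"array","items":{"type":"array","items":{"type":"number"}}},"squeeze":{"type":"number"}},"required":["fingers","travel","dr"]}

```bash
mkdir -p pics; python3 - <<'E'
from cell import *
import cv2,numpy as np
s=observe();print({k:np.round(v,3) for k,v in s.items()})
a=read_camera("scene");b=read_camera("side")
cv2.imwrite("pics/a.png",a["color"]);cv2.imwrite("pics/b.png",b["color"])
np.savez("a.npz",**a);np.savez("b.npz",**b)
E
```

```text
{'time': np.float64(0.0), 'qpos': array([ 1.174,  0.343,  1.525, -0.   ,  1.275, -0.146]), 'qvel': array([-0.001, -0.   ,  0.001, -0.001,  0.   , -0.001]), 'joint_efforts': array([ 1.0000e-03, -4.3125e+01, -2.4422e+01,  7.2000e-02,  5.6000e-02,
       -0.0000e+00]), 'tool_pos': array([0.13 , 0.508, 0.226]), 'tool_rot': array([-3.14 , -0.   ,  2.891]), 'contact_force': array([ 0.285, -0.063,  0.777]), 'torque': array([-0.013,  0.052, -0.053]), 'grip_force': np.float64(0.0), 'opening': np.float64(0.092)}
```

View pics/a.png

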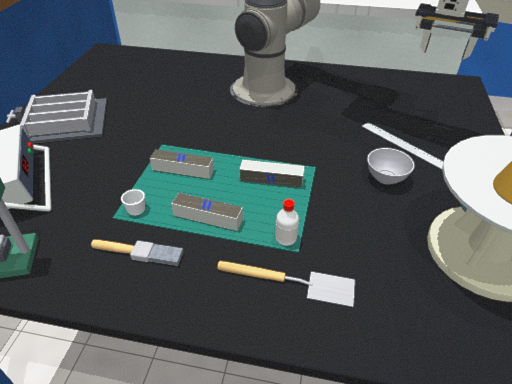

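View pics/b.png

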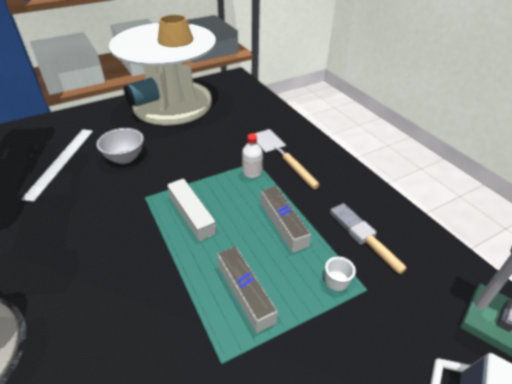

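The scene view shows the struck-up prisms at about (182,163), near right, and (207,210), far middle. The turned one is at (272,173), near left, the bottle at (287,222) and the tin at (133,203).

```bash
cat > h.py <<'E'
import cv2,numpy as np
def cloud(c):
    z=c["z_map"];v,u=np.indices(z.shape)
    P=np.stack([(u-c["cx"])/c["fx"]*z,(v-c["cy"])/c["fy"]*z,z],-1)
    W=(P-c["t"])@c["R"]; W[z<=0]=np.nan
    return W
def tops(c,lo=.035,hi=.056):
    W=cloud(c);m=((W[...,2]>lo)&(W[...,2]<hi)&(W[...,0]>.3)&(W[...,0]<.8)&(abs(W[...,1])<.35)).astype(np.uint8)
    n,l,st,_=cv2.connectedComponentsWithStats(m,connectivity=4)
    for i in range(1,n):
        if st[i,4]<60: continue
        p=W[l==i]; q=p[p[:,2]>np.percentile(p[:,2],90)-.006]
        r=cv2.minAreaRect((q[:,:2]*1000).astype(np.float32))
        print(st[i],np.round(r[0],1),np.round(r[1],1),round(r[2],1),"z",np.round(np.percentile(q[:,2],[10,50,90]),4), np.round(cv2.boxPoints(r)).tolist())
E
python3 - <<'E'
from h import *
for f in "ab":
    c=dict(np.load(f+".npz"));print(f);tops(c)
    W=cloud(c);hsv=cv2.cvtColor(c["color"],cv2.COLOR_BGR2HSV)
    m=(hsv[...,0]>70)&(hsv[...,0]<95)&(hsv[...,1]>100)&(abs(W[...,2])<.02)
    r=cv2.minAreaRect((W[m][:,:2]*1000).astype(np.float32));print("mat",r,np.median(W[m][:,2]))
E
```

```text
a
[150 150  63  20 760] [ 482.8 -130.3] [161.5  43.9] 88.9 z [0.0432 0.0453 0.0469] [[459.0, -211.0], [503.0, -211.0], [506.0, -50.0], [462.0, -49.0]]
[240 160  64  19 804] [473.8 106.1] [ 44.3 159.3] 2.2 z [0.0429 0.0449 0.0465] [[449.0, 185.0], [455.0, 26.0], [499.0, 27.0], [493.0, 186.0]]
[121 189  24  19 199] [ 646.4 -193.6] [53.6 51.7] 43.9 z [0.0407 0.0437 0.0459] [[609.0, -194.0], [645.0, -231.0], [684.0, -194.0], [648.0, -156.0]]
[ 171  193   72   29 1058] [639.1 -17.4] [160.4  44.2] 84.0 z [0.0434 0.0452 0.0467] [[609.0, -95.0], [653.0, -99.0], [669.0, 60.0], [625.0, 65.0]]
[276 225  22  13 143] [683.2 171.9] [16.4 44.9] 5.8 z [0.0487 0.0523 0.0552] [[673.0, 193.0], [677.0, 149.0], [694.0, 150.0], [689.0, 195.0]]
mat ((530.2970581054688, 114.0048828125), (742.0488891601562, 1154.3992919921875), 55.80312728881836) 0.005070647685860349
b
[113 147  25  13 134] [403.6 343.6] [11.5 61.5] 89.7 z [0.0504 0.0534 0.0557] [[373.0, 338.0], [434.0, 338.0], [434.0, 349.0], [373.0, 349.0]]
[242 159  20  11 131] [659.4 156.4] [22.2 46.9] 57.4 z [0.0483 0.0518 0.0551] [[634.0, 160.0], [673.0, 134.0], [685.0, 153.0], [646.0, 178.0]]
[ 167  179   48   53 1070] [474.9 105.6] [ 41.3 163. ] 1.7 z [0.0443 0.0457 0.0471] [[452.0, 186.0], [457.0, 24.0], [498.0, 25.0], [493.0, 188.0]]
[ 260  186   51   57 1163] [639.9 -19.2] [160.6  40.9] 83.6 z [0.0444 0.046  0.0474] [[611.0, -97.0], [651.0, -101.0], [669.0, 58.0], [628.0, 63.0]]
[ 217  246   60   79 1866] [ 482.9 -131.5] [160.6  41.1] 88.3 z [0.0445 0.0459 0.0472] [[460.0, -211.0], [501.0, -212.0], [506.0, -52.0], [465.0, -51.0]]
[325 257  30  27 296] [ 647.8 -195.2] [52.6 53. ] 79.2 z [0.0412 0.0445 0.0464] [[617.0, -216.0], [669.0, -226.0], [679.0, -174.0], [627.0, -164.0]]
mat ((546.4581298828125, -8.088912963867188), (450.072998046875, 306.8213195800781), 88.08537292480469) 0.005704390520319875
```

```bash
cat >> h.py <<'E'
from scipy.spatial.transform import Rotation as Ro
def go(x,y,z,yaw):
    from cell import observe
    s=observe();R=Ro.from_euler("xyz",s["tool_rot"]);T=Ro.from_euler("xyz",[np.pi,0,yaw])
    print("t",round(float(s["time"]),2),np.round(s["tool_pos"],4),np.round(s["tool_rot"],4),"F",np.round(s["contact_force"],1))
    print("travel",np.round(R.inv().apply(np.array([x,y,z])-s["tool_pos"]),4),"dr",np.round((R.inv()*T).as_rotvec(degrees=True),2))
E
python3 -c "
from h import *
go(.681,-.0225,.15,np.pi-.108)"
```

```text
t 0.1 [0.1301 0.5082 0.2261] [-3.1402e+00 -2.0000e-04  2.8908e+00] F [-0.5  0.2  0.2]
travel [-0.6654 -0.3773  0.0765] dr [-0.08 -0.02 -8.18]
```

Call:
arm_command(fingers=[-1,-1,-1,-1,-1,-1,-1,-1], travel=[[-0.036,-0.02,0],[-0.072,-0.041,0],[-0.108,-0.061,0],[-0.144,-0.082,0],[-0.18,-0.102,0],[-0.216,-0.122,0],[-0.252,-0.143,0],[-0.288,-0.163,0]], dr=[[0,0,-1],[0,0,-2],[0,0,-3],[0,0,-4],[0,0,-5],[0,0,-6],[0,0,-7],[0,0,-8.2]])

```text
time: 0.77
tool_pos: [0.3697, 0.2774, 0.2266]
tool_rot: [-3.142, -0.0, 3.035]
contact_force: [1.1, 1.0, -0.5]
opening: 0.0922
grip_force: 0.0
```

```bash
python3 -c "
from h import *
go(.681,-.0225,.15,np.pi-.108)"
```

```text
t 0.77 [0.3697 0.2774 0.2266] [-3.1415e+00 -3.0000e-04  3.0348e+00] F [ 1.1  1.  -0.5]
travel [-0.3415 -0.265   0.0765] dr [-0.   -0.02  0.07]
```

Call:
arm_command(fingers=[-1,-1,-1,-1,-1,-1,-1,-1], travel=[[-0.029,-0.022,0],[-0.058,-0.045,0],[-0.087,-0.068,0],[-0.116,-0.09,0],[-0.145,-0.112,0],[-0.175,-0.135,0],[-0.205,-0.158,0],[-0.235,-0.18,0]], dr=[[0,0,0],[0,0,0],[0,0,0],[0,0,0],[0,0,0],[0,0,0],[0,0,0],[0,0,0]])

```text
time: 1.43
tool_pos: [0.584, 0.0733, 0.2263]
tool_rot: [3.142, -0.001, 3.034]
contact_force: [1.1, 0.4, 0.4]
opening: 0.0919
grip_force: 0.0
```

```bash
python3 -c "
from h import *
go(.681,-.0225,.1,np.pi-.108)"
```

```text
t 1.43 [0.584  0.0733 0.2263] [ 3.1416e+00 -8.0000e-04  3.0336e+00] F [1.1 0.4 0.4]
travel [-0.1069 -0.0848  0.1262] dr [ 0.   -0.05  0.  ]
```

Call:
arm_command(fingers=[-1,-1,-1,-1,-1,-1,-1,-1], travel=[[-0.025,-0.02,0],[-0.05,-0.04,0],[-0.075,-0.06,0.01],[-0.1,-0.08,0.03],[-0.105,-0.085,0.06],[-0.105,-0.085,0.09],[-0.105,-0.085,0.12],[-0.105,-0.085,0.12]], dr=[[0,0,0],[0,0,0],[0,0,0],[0,0,0],[0,0,0],[0,0,0],[0,0,0],[0,0,0]])

```text
time: 2.1
tool_pos: [0.6743, -0.0206, 0.0989]
tool_rot: [3.141, -0.013, 3.033]
contact_force: [-1.9, 0.4, -1.3]
opening: 0.0919
grip_force: 0.0
```

```bash
python3 -c "
from h import *
from cell import *
c=read_camera('scene');cv2.imwrite('pics/c.png',c['color'][100:300,80:340].repeat(2,0).repeat(2,1))
go(.681,-.0225,.038,np.pi-.108)"
```

```text
t 2.15 [ 0.6759 -0.0206  0.1027] [ 3.1411 -0.0087  3.0337] F [-0.2  0.7  0.4]
travel [-0.0058 -0.0014  0.0647] dr [ 0.03 -0.5   0.  ]
```

View pics/c.png

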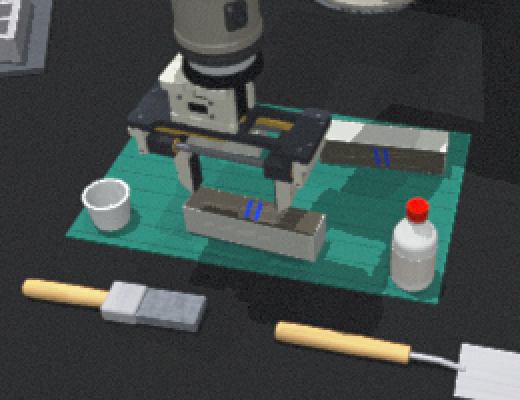

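The picture shows the open gripper lying along the far prism, with the fingertips at crop (190,190) and (283,205). The bottle and tin are clear of it. I'll check the fingertip projection before going down.

```bash
python3 -c "
from h import *
from cell import *
c=dict(np.load('a.npz'))
s=observe();R=Ro.from_euler('xyz',s['tool_rot'])
for p in [[0,-.056,0],[0,.056,0]]:
    X=s['tool_pos']+R.apply(p);k=c['R']@X+c['t'];print((c['fx']*k[0]/k[2]+c['cx']-80)*2,(c['fy']*k[1]/k[2]+c['cy']-100)*2)
go(.681,-.0225,.038,np.pi-.108)"
```

```text
188.28765743180793 183.48097013023164
285.8775485246646 205.23059617727597
t 2.15 [ 0.6759 -0.0206  0.1027] [ 3.1411 -0.0087  3.0337] F [-0.2  0.7  0.4]
travel [-0.0058 -0.0014  0.0647] dr [ 0.03 -0.5   0.  ]
```

Call:
arm_command(fingers=[-1,-1,-1,-1,-1,-1,-1,-1], travel=[[-0.006,-0.001,0],[-0.006,-0.001,0.01],[-0.006,-0.001,0.025],[-0.006,-0.001,0.04],[-0.006,-0.001,0.05],[-0.006,-0.001,0.06],[-0.006,-0.001,0.06],[-0.006,-0.001,0.06]], dr=[[0,0,0],[0,0,0],[0,0,0],[0,0,0],[0,0,0],[0,0,0],[0,0,0],[0,0,0]])

```text
time: 2.82
tool_pos: [0.6844, -0.0224, 0.0469]
tool_rot: [3.142, 0.0, 3.034]
contact_force: [0.9, 0.1, 0.3]
opening: 0.0916
grip_force: 0.0
```

```bash
python3 -c "
from h import *
go(.681,-.0225,.038,np.pi-.108)"
```

```text
t 2.82 [ 0.6844 -0.0224  0.0469] [3.1415e+00 3.0000e-04 3.0340e+00] F [0.9 0.1 0.3]
travel [ 0.0034 -0.0005  0.0089] dr [0.   0.02 0.02]
```

Call:
arm_command(fingers=[-1,-1,-1,-1,-1,-1,-1,-1], travel=[[0,0,0.005],[0,0,0.009],[0,0,0.009],[0.004,0,0.009],[0.008,0,0.009],[0.011,0,0.009],[0.014,0,0.009],[0.016,0,0.009]], dr=[[0,0,0],[0,0,0],[0,0,0],[0,0,0],[0,0,0],[0,0,0],[0,0,0],[0,0,0]])

```text
time: 3.48
tool_pos: [0.6696, -0.0207, 0.0388]
tool_rot: [3.141, 0.004, 3.034]
contact_force: [6.6, 0.5, 2.7]
opening: 0.0919
grip_force: 3.0
```

Call:
arm_command(fingers=[-1,-1,-1,-1,-1,-1,-1,-1], travel=[[0.003,0,-0.002],[0.007,0,-0.006],[0.011,0,-0.009],[0.016,0,-0.012],[0.021,0,-0.014],[0.026,0,-0.016],[0.031,0,-0.017],[0.031,0,-0.017]], dr=[[0,0,0],[0,0,0],[0,0,0],[0,0,0],[0,0,0],[0,0,0],[0,0,0],[0,0,0]])

```text
time: 4.15
tool_pos: [0.6355, -0.0171, 0.0544]
tool_rot: [3.142, -0.003, 3.034]
contact_force: [-0.2, 0.4, -0.8]
opening: 0.0917
grip_force: 0.0
```

```bash
python3 -c "
from h import *
from cell import *
c=read_camera('scene');cv2.imwrite('pics/d.png',c['color'][100:300,80:340].repeat(2,0).repeat(2,1))
go(.681,-.0225,.038,np.pi-.108)"
```

```text
t 4.2 [ 0.6358 -0.0171  0.0541] [ 3.1415e+00 -3.1000e-03  3.0340e+00] F [ 0.4 -0.3  0.1]
travel [-0.0455 -0.0005  0.0159] dr [ 0.   -0.18  0.03]
```

View pics/d.png

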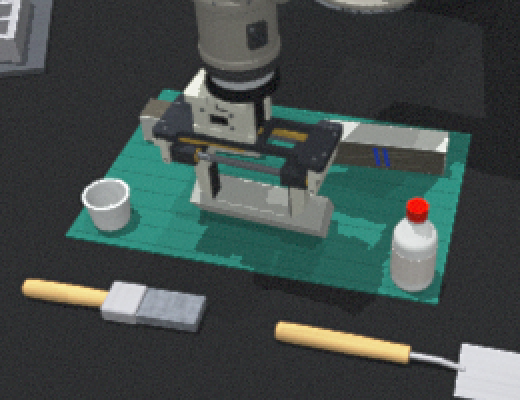

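P2 at crop (262,205) now shows a pale top and the force has dropped to zero, so it has tipped. Next I lift and move to the near right prism.

Call:
arm_command(fingers=[-1,-1,-1,-1,-1,-1,-1,-1], travel=[[-0.002,0,-0.02],[-0.002,0,-0.05],[-0.002,0,-0.08],[0.02,-0.02,-0.09],[0.045,-0.05,-0.09],[0.07,-0.08,-0.09],[0.085,-0.1,-0.09],[0.085,-0.1,-0.09]], dr=[[0,0,0],[0,0,0],[0,0,0],[0,0,1],[0,0,2],[0,0,3],[0,0,4],[0,0,4.7]])

```text
time: 4.87
tool_pos: [0.5385, -0.1103, 0.144]
tool_rot: [-3.141, -0.004, 2.948]
contact_force: [1.1, -0.3, 0.5]
opening: 0.0917
grip_force: 0.0
```

```bash
python3 -c "
from h import *
from cell import *
tops(read_camera('side'),.035,.052);print();tops(read_camera('scene'),.035,.052)
go(.5277,-.132,.1,np.pi-.026)"
```

```text
[112 149  25  11 101] [400.6 344.9] [ 9.  59.7] 89.1 z [0.0464 0.0492 0.0513] [[371.0, 341.0], [430.0, 340.0], [431.0, 349.0], [371.0, 350.0]]
[ 167  179   48   53 1065] [474.9 105.2] [ 40.9 161.3] 2.2 z [0.0443 0.0457 0.0471] [[451.0, 185.0], [458.0, 24.0], [498.0, 25.0], [492.0, 187.0]]
[244 194  15  29 141] [590.4  28.7] [75.3 13.9] 82.9 z [0.0431 0.0456 0.0471] [[579.0, -8.0], [593.0, -10.0], [602.0, 65.0], [588.0, 67.0]]
[ 217  246   60   79 1858] [ 482.9 -131.7] [161.2  40.8] 88.2 z [0.0445 0.0459 0.0472] [[460.0, -212.0], [501.0, -213.0], [506.0, -52.0], [465.0, -51.0]]
[325 257  30  27 298] [ 647.4 -194.8] [52.4 52.9] 45.8 z [0.0411 0.0445 0.0463] [[610.0, -195.0], [648.0, -232.0], [685.0, -194.0], [647.0, -158.0]]

[150 150  63  20 757] [ 482.9 -131.3] [161.   43.9] 88.0 z [0.0436 0.0454 0.0471] [[458.0, -211.0], [502.0, -213.0], [508.0, -52.0], [464.0, -50.0]]
[240 160  64  19 815] [474.1 106.1] [ 45.6 159. ] 2.8 z [0.0428 0.0448 0.0465] [[448.0, 184.0], [455.0, 26.0], [501.0, 28.0], [493.0, 187.0]]
[179 182  69  28 969] [599.2 -13.4] [161.   44.2] 83.6 z [0.0429 0.0449 0.0464] [[568.0, -91.0], [612.0, -96.0], [630.0, 64.0], [586.0, 69.0]]
[121 189  24  19 198] [ 646.2 -194.2] [52.5 53.5] 78.6 z [0.0406 0.0436 0.046 ] [[615.0, -215.0], [667.0, -225.0], [678.0, -174.0], [625.0, -163.0]]
[276 227  22  11 115] [682.6 172.3] [17.7 45. ] 7.3 z [0.0443 0.0473 0.0508] [[671.0, 194.0], [677.0, 149.0], [694.0, 151.0], [689.0, 196.0]]
t 4.97 [ 0.5416 -0.1081  0.1443] [ 3.1411e+00 -1.4000e-03  2.9497e+00] F [-0.4 -0.2  0.7]
travel [ 0.009  -0.0261  0.0443] dr [ 0.04 -0.08 -9.51]
```

Call:
arm_command(fingers=[-1,-1,-1,-1,-1,-1,-1,-1], travel=[[0.004,-0.012,0],[0.009,-0.026,0],[0.009,-0.026,0.01],[0.009,-0.026,0.03],[0.009,-0.026,0.05],[0.009,-0.026,0.065],[0.009,-0.026,0.075],[0.009,-0.026,0.075]], dr=[[0,0,-4.6],[0,0,-9.2],[0,0,-9.2],[0,0,-9.2],[0,0,-9.2],[0,0,-9.2],[0,0,-9.2],[0,0,-9.2]])

```text
time: 5.63
tool_pos: [0.5276, -0.1299, 0.0668]
tool_rot: [3.14, -0.005, 3.112]
contact_force: [-1.0, 0.9, -0.1]
opening: 0.0921
grip_force: 0.0
```

```bash
python3 -c "
from h import *
go(.5277,-.132,.0388,np.pi-.03)"
```

```text
t 5.63 [ 0.5276 -0.1299  0.0668] [ 3.1395 -0.0046  3.1124] F [-1.   0.9 -0.1]
travel [-0.0003 -0.0021  0.028 ] dr [ 0.12 -0.27  0.05]
```

Call:
arm_command(fingers=[-1,-1,-1,-1,-1,-1], travel=[[0,-0.001,0.012],[0,-0.002,0.023],[0,-0.002,0.029],[0,-0.002,0.029],[0.004,-0.002,0.029],[0.008,-0.002,0.029]], dr=[[0,0,0],[0,0,0],[0,0,0],[0,0,0],[0,0,0],[0,0,0]])

```text
time: 6.13
tool_pos: [0.5205, -0.1333, 0.0411]
tool_rot: [-3.141, 0.001, 3.113]
contact_force: [0.7, -0.7, 0.5]
opening: 0.0919
grip_force: 0.0
```

```bash
python3 -c "
from h import *
go(.513,-.132,.0388,np.pi-.03)"
```

```text
t 6.13 [ 0.5205 -0.1333  0.0411] [-3.1414e+00  7.0000e-04  3.1125e+00] F [ 0.7 -0.7  0.5]
travel [0.0076 0.001  0.0023] dr [-0.01  0.04  0.05]
```

Call:
arm_command(fingers=[-1,-1,-1,-1,-1], travel=[[0,0,0.002],[0.003,0.001,0.003],[0.005,0.001,0.003],[0.007,0.001,0.003],[0.008,0.001,0.003]], dr=[[0,0,0],[0,0,0],[0,0,0],[0,0,0],[0,0,0]])

```text
time: 6.55
tool_pos: [0.513, -0.1321, 0.0381]
tool_rot: [-3.141, 0.002, 3.112]
contact_force: [2.9, 0.2, 0.4]
opening: 0.092
grip_force: 1.7
```

Contact made. I'll run the same arc as before.

Call:
arm_command(fingers=[-1,-1,-1,-1,-1,-1,-1,-1], travel=[[0.003,0,-0.002],[0.007,0,-0.006],[0.011,0,-0.009],[0.016,0,-0.012],[0.021,0,-0.014],[0.026,0,-0.016],[0.032,0,-0.017],[0.033,0,-0.017]], dr=[[0,0,0],[0,0,0],[0,0,0],[0,0,0],[0,0,0],[0,0,0],[0,0,0],[0,0,0]])

```text
time: 7.22
tool_pos: [0.4775, -0.1307, 0.0546]
tool_rot: [3.141, -0.003, 3.112]
contact_force: [0.1, -0.1, -0.1]
opening: 0.0915
grip_force: 0.0
```

```bash
python3 -c "
from h import *
from cell import *
c=read_camera('side');cv2.imwrite('pics/e.png',c['color'][130:350,130:400].repeat(2,0).repeat(2,1))
tops(c,.035,.07)
go(.513,-.132,.0388,np.pi-.03)"
```

```text
[112 147  26  12 140] [402.6 342.8] [ 9.7 62.8] 88.7 z [0.0513 0.0549 0.057 ] [[371.0, 339.0], [434.0, 337.0], [434.0, 347.0], [371.0, 348.0]]
[167 179  36  53 838] [475.2 105.3] [ 41.5 161.3] 2.0 z [0.0444 0.0458 0.0472] [[452.0, 185.0], [457.0, 24.0], [499.0, 25.0], [493.0, 187.0]]
[267 204  26  46 449] [597.7 -38.1] [114.   39.9] 82.5 z [0.0441 0.0457 0.047 ] [[570.0, -92.0], [610.0, -97.0], [625.0, 16.0], [585.0, 21.0]]
[ 204  250   64   82 1884] [ 459.9 -130.7] [160.7  28.5] 88.2 z [0.0545 0.0576 0.0608] [[443.0, -211.0], [472.0, -211.0], [477.0, -51.0], [448.0, -50.0]]
[325 257  30  27 296] [ 647.7 -193.8] [53.5 52.4] 57.5 z [0.041  0.0445 0.0465] [[611.0, -202.0], [655.0, -230.0], [684.0, -185.0], [640.0, -157.0]]
t 7.27 [ 0.4777 -0.1307  0.0543] [ 3.1407e+00 -2.7000e-03  3.1123e+00] F [-0.5 -0.1 -1. ]
travel [-0.0354 -0.0003  0.0154] dr [ 0.05 -0.15  0.04]
```

View pics/e.png

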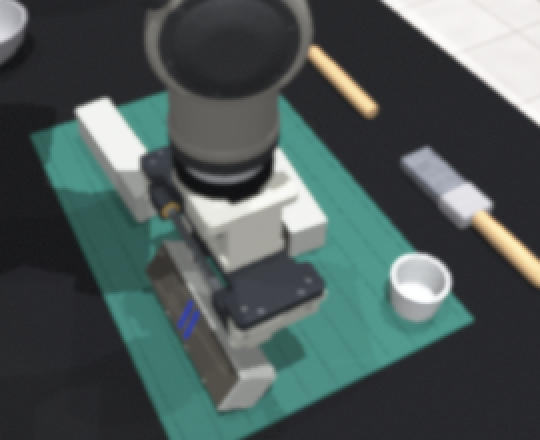

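The near prism at crop (215,325) is caught mid-tilt, at or just past the balance point. I'll follow through a few mm, then lift.

Call:
arm_command(fingers=[-1,-1,-1,-1,-1,-1,-1,-1], travel=[[0.004,0,0],[0.008,0,0],[0.01,0,0],[0.01,0,0],[0.005,0,-0.02],[0,0,-0.05],[0,0,-0.08],[0,0,-0.11]], dr=[[0,0,0],[0,0,0],[0,0,0],[0,0,0],[0,0,0],[0,0,0],[0,0,0],[0,0,0]])

```text
time: 7.93
tool_pos: [0.4794, -0.1309, 0.1657]
tool_rot: [3.141, -0.001, 3.113]
contact_force: [-0.0, 1.2, 0.7]
opening: 0.0915
grip_force: 0.0
```

Call:
arm_command(fingers=[-1,-1,-1,-1,-1,-1], travel=[[0,0,-0.02],[0,0,-0.05],[0,0,-0.08],[0,0,-0.1],[0,0,-0.1],[0,0,-0.1]], dr=[[0,0,0],[0,0,0],[0,0,0],[0,0,0],[0,0,0],[0,0,0]])

```text
time: 8.43
tool_pos: [0.4798, -0.1312, 0.2654]
tool_rot: [-3.141, 0.002, 3.112]
contact_force: [0.7, -0.4, -0.5]
opening: 0.0917
grip_force: 0.0
```

```bash
python3 -c "
from h import *
from cell import *
c=read_camera('scene');d=read_camera('side')
cv2.imwrite('pics/f.png',np.hstack([c['color'][60:340,60:440],d['color'][60:340,60:440]]))
tops(c);print();tops(d)
go(.513,-.132,.0388,np.pi-.03)"
```

```text
[156 141  62  20 715] [ 441.6 -129.1] [160.   43.3] 87.9 z [0.0431 0.0449 0.0467] [[417.0, -208.0], [460.0, -210.0], [466.0, -50.0], [423.0, -48.0]]
[240 160  64  19 816] [473.8 106.4] [ 45.8 158.9] 1.0 z [0.0429 0.0449 0.0465] [[449.0, 185.0], [452.0, 27.0], [498.0, 27.0], [495.0, 186.0]]
[179 182  69  28 980] [599.2 -13.1] [160.5  43.5] 83.3 z [0.0431 0.0449 0.0465] [[568.0, -90.0], [611.0, -95.0], [630.0, 64.0], [587.0, 69.0]]
[121 189  24  19 201] [ 646.1 -193.9] [52.6 51.9] 37.2 z [0.041  0.0438 0.0459] [[609.0, -189.0], [641.0, -230.0], [683.0, -199.0], [651.0, -157.0]]
[276 225  22  13 145] [683.1 172.1] [18.1 45.2] 6.4 z [0.0491 0.0522 0.0555] [[672.0, 194.0], [677.0, 149.0], [695.0, 151.0], [690.0, 196.0]]

[112 147  26  12 130] [402.7 344.2] [63.9 10.3] 0.3 z [0.0496 0.0522 0.0552] [[371.0, 349.0], [371.0, 339.0], [435.0, 339.0], [435.0, 350.0]]
[ 167  179   48   53 1067] [474.8 105.8] [ 40.8 163. ] 2.3 z [0.0443 0.0459 0.0472] [[451.0, 186.0], [458.0, 24.0], [499.0, 25.0], [492.0, 188.0]]
[254 209  39  41 807] [596.2 -45.7] [97.5 40.8] 83.4 z [0.0441 0.0456 0.0469] [[570.0, -92.0], [611.0, -97.0], [622.0, 0.0], [582.0, 5.0]]
[ 197  254   59   82 1965] [ 442.7 -130.6] [160.7  41. ] 88.2 z [0.0443 0.0457 0.0469] [[420.0, -210.0], [461.0, -212.0], [466.0, -51.0], [425.0, -50.0]]
[325 257  30  27 298] [ 647.9 -194.4] [52.1 52.5] 39.6 z [0.0414 0.0446 0.0466] [[611.0, -191.0], [645.0, -231.0], [685.0, -198.0], [651.0, -158.0]]
t 8.53 [ 0.4789 -0.1308  0.2636] [ 3.1407e+00 -1.9000e-03  3.1124e+00] F [ 1.  -0.9  0.3]
travel [-0.0345 -0.0004  0.2247] dr [ 0.05 -0.11  0.05]
```

View pics/f.png

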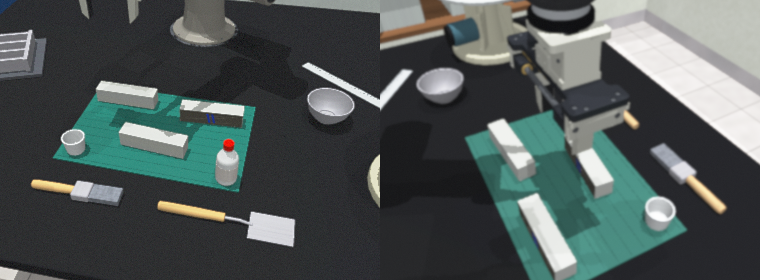

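All three prisms lie flat with pale tops, at (127,94), (212,112) and (154,139) in the left half. Their tops sit at 45 mm, and nothing else has moved.

```bash
python3 -c "
from cell import *
print(hand_in())"
```

```text
the job is handed in; nothing more can be done
None
```

Both struck-up prisms were tipped a quarter turn and lie flat on the mat, about 40 mm from where they started, with their struck faces sideways; the third prism and everything else I could see stayed put, and I handed the job in at about 8.5 s.

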